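Set the magnification collar of an inspection microscope

ROBOT

A 6-joint arm with a two-finger parallel gripper is mounted at the origin on the work surface. World frame = base frame: x ahead of the robot, y to its left, z up, the work surface at z = 0. Lengths are in mm, angles in rad, forces in N, time in s.
With the tool pointing down it reaches from about 350 to 975 mm from the base axis. Payload 7.1 kg.
Tool frame: the origin (TCP) lies at the very end of the fingers, on their centre line; the grasp point (between the pads) lies 19 mm behind it; z points along the fingers, y is the direction in which the jaws open and shut (so a half turn about z gives the same grasp; the last joint's range is limited). The gripper opens to 88 mm and grips with 3 to 60 N. Pads are 20 mm wide; open, the fingers measure 115 mm over their backs; the gripper's body (75 mm by 178 mm) begins 61 mm behind the grasp point.
Start: joints at [-1.235, 0.423, 1.63, -0, 1.089, -0.019], TCP at [217.143, -586.049, 222.675] pointing down, gripper open.
Joint ranges: [-3, 3], [-0.9, 2.11], [0.09, 2.58], [-1.31, 4.45], [0.11, 2.69], [-2.54, 2.54]. Speed limits (rad/s): [2.39, 2.39, 3.01, 3.14, 3.14, 3.14].

INTERFACE

Orientations are given as a rotation vector (axis times angle).
In Python, from workcell import readout, imaging, close_job gives the robot as it stands.
- The arm moves only by the tool carry_out, never from a script. Its argument "rows" is a list of rows, each a list of 3 entries, a list of its own where there are three numbers: the shift along the tool's x, y, z in m, then the turn, a rotation vector about the tool's x, y, z in rad, then the closure, from 0 (fully open) to 1 (shut). In form: [[[dx, dy, dz], [wx, wy, wz], hand], ...]. A call has 1 to 12 rows; each row shifts and turns the commanded pose from where the row before left it, along the tool's axes as they then stand; what a row does not reach is not made up. A row lasts 1/12 s, in which the tool goes at most 41.7 mm and 7.16 degrees, less where a joint would pass 70% of its speed; a pose out of reach is approached as far as the arm can. A call with a gripper value outside its range is refused whole. The fingers move at their own pace and stop on an object; the grip force is fixed at half the most. Time passes only in rows, so rows that do not move let the fingers close. It gives the time, the measured TCP pose, the force and the opening at its end, in the units of the state.
- readout.get_obs(): the state, without advancing time (a new reading comes with each control period).
- imaging.get_image(name): name is "side" or "top"; returns the picture (384x512x3 uint8, red, green, blue); there is no depth.
- imaging.camera_params(name): a dict with "fx", "fy", "cx", "cy" (pixels), "rvec" (rotation vector, rad) and "tvec" (3), from world to camera coordinates, as OpenCV has them. Camera axes: x right, y down, z forward; pixel columns grow to the right and rows downward; lengths in mm; the calibration is good to about 2 mm. A picture is of the moment at which its call begins. camera_params takes no time and is no camera call.
- close_job(): hands the job in, once; it reports no verdict.
The state is a dict: "t": time; "qpos": joint angles; "qvel": joint speeds; "joint_torque": joint torques, N m; "ee_pos": TCP position; "orientation": TCP orientation; "ft_force": force on the tool from outside, world axes, zero at the start; "moment": the same for the moment, N m; "width": finger opening in mm.
Only numpy, scipy, OpenCV 4.12 (cv2) and the standard library are available. Lean on these libraries where they do the work, as an engineer would, in place of code of your own. Each camera call takes 0.05 s, during which the arm holds its last target.

TASK

Turn the ribbed metal collar of the leaning microscope click by click, the short way round, until its raised pointer rests in the click at the long rib on the barrel; come up to that mark from the side where the pointer now stands and do not click past it, so that no backlash is left in the setting. Let go of the collar, do not touch the picture frame, and leave the jar, the weight and the brush where they are.

Things in the scene. Friction and masses are not known exactly. Their poses are not given: they have to be found in the camera images.
- collar: the collar; origin at its centre, z up along the barrel, x towards its pointer, so it turns about z. It starts in (or just off) a click 55 to 140 degrees short of the long rib and is to be turned anticlockwise as seen looking down on the barrel's upper end. Clicks every 15 degrees, one exactly at the rib. About 0.25 N m passes a click; let go between two, it falls into one. Needs one to three grasps
- collar_center (a point): the collar's centre, fixed to the barrel. z runs up along the barrel, 35 degrees from vertical, the upper end leaning to the stand's -x (towards the robot); x points to the long rib's side. Collar: ribbed aluminium ring, 56 mm across, 11 mm to either side of this point. It can be straddled along the axis from the upper end
- barrel: fixed grey barrel; origin at its nose (lower end), axes as collar_center. Along z: 40 mm across up to the collar (94 to 116 mm), with a black clamp ring 52 mm across at 26 to 50 mm (small screw on its +y side, 36 mm out from the axis); above the collar a 36 mm head whose flat end is at 141 mm
- long_rib (a point): the long raised white rib on the barrel's head, 4 mm wide and 18 mm long along the axis, carried on over the head's end: the mark to set. This point is its foot, at the collar's upper face. The other 13 ribs of the scale, at 15 degree steps, are 1 mm wide and 6 mm long. Axes as collar_center
- pointer (a point): the raised black pointer bar on the collar's upper face, 8.5 mm long (radial), 4 mm wide, 2.5 mm high; this point is on its top, 23 mm from the axis; it turns with the collar
- stand: fixed stand of the microscope: steel base plate 110 x 120 x 18 mm with a post under the barrel that reaches 75 mm height. Origin under the plate's centre, on the table; x runs from the robot towards the frame, z up. The collar's centre lies 25 mm along x and 141 mm up from here
- frame: picture frame lying flat on the table under the microscope's nose, 240 (x) x 300 (y) x 22 mm, fixed; origin under its centre. Not to be touched
- jar_center (a point): closed amber jar with a white lid, 52 mm in diameter, 75 mm high, standing; the point is half-way up
- weight_center (a point): steel weight with a knob, 48 mm in diameter, 56 mm high, standing; the point is half-way up
- brush_grip (a point): wooden brush about 170 mm long, lying on the table; the point is on its handle

How it is judged (in metres and radians):
At the end, for the whole second after the job is handed in: The collar is at rest, released, in the click at the long rib: its pointer within 2.3 mm (6 degrees) of the rib's line (y of pointer in the frame of collar_center between -0.0023 and 0.0023 m and x of pointer in the frame of collar_center above 0.015 m and angular speed of collar below 0.05 rad/s); the robot touches nothing.
It fails at once if the collar is turned past the mark, over the crest towards the next click (pointer more than 4.5 mm past the rib's line) (y of pointer in the frame of collar_center above 0.0045 m).
It fails at once if the robot touches the picture frame (contact force between any of the arm, the fingers and frame above 1 N).
It fails at once if the jar is shifted by more than 20 mm (distance of jar_center from where it was at the start of the episode above 0.02 m).
It fails at once if the weight is shifted by more than 20 mm (distance of weight_center from where it was at the start of the episode above 0.02 m).
It fails at once if the brush is shifted by more than 20 mm (distance of brush_grip from where it was at the start of the episode above 0.02 m).
It also fails if it takes over 51 s, if anything falls off the work surface, if the arm or the gripper's body presses on something with over 40 N, if the wrist force passes 120 N, or if a joint passes its speed limit or range.

## Working session

There is one attempt and no reset: what is moved stays moved. The work goes in short steps, Python scripts to look and compute and a tool call to move; the robot and the scene stay as the last step left them, time stands still between calls to the robot, and variables do not carry over. Pictures are saved under pics/ and viewed, and the job is handed in when it is done.

Besides the shell and the picture viewer there is one more tool, called after "Emit:" in YAML: its name, and indented under it one key for each argument. carry_out: Moves the arm, as the interface text tells. Its arguments: {"type":"object","properties":{"rows":{"type":"array","items":{"type":"array"}}},"required":["rows"]}

```bash
ls; mkdir -p pics; python3 - <<'E'
from workcell import readout, imaging
import cv2,json
print(readout.get_obs())
for n in("side","top"):
    im=imaging.get_image(n); cv2.imwrite(f"pics/{n}0.png",im[:,:,::-1]); print(n,imaging.camera_params(n))
E
```

```text
pics
{'t': 0.0, 'qpos': array([-1.23499266e+00,  4.23788770e-01,  1.63068348e+00,  1.69662122e-05,
        1.08857538e+00, -1.89963120e-02]), 'qvel': array([ 0.00135849,  0.00099464,  0.00073425, -0.00071287, -0.00049891,
       -0.00106134]), 'joint_torque': array([ 8.48882046e-04, -5.44625080e+01, -2.73667395e+01,  6.43424084e-02,
        2.27733183e-02, -1.20828586e-04]), 'ee_pos': array([ 216.97834982, -585.54814856,  221.93675911]), 'orientation': array([-3.09087364e+00, -5.54133743e-01,  3.37052918e-04]), 'ft_force': array([0.53267143, 0.0538116 , 0.11266527]), 'moment': array([ 0.02700605, -0.01303056, -0.00533064]), 'width': 87.92735542778276}
side {'fx': 491.4903691492594, 'fy': 491.4903691492594, 'cx': 261.76646416004115, 'cy': 191.0463994781752, 'rvec': array([ 0.27881843, -2.86982132,  1.05176492]), 'tvec': array([ 555.51982294,  162.50760403, 1317.73808868])}
top {'fx': 402.28012217894843, 'fy': 402.28012217894843, 'cx': 253.97283524212844, 'cy': 197.000715251327, 'rvec': array([ 2.220814  , -2.19265871,  0.06051708]), 'tvec': array([  16.1268133 ,  553.16121992, 1211.29544413])}
```

View pics/side0.png

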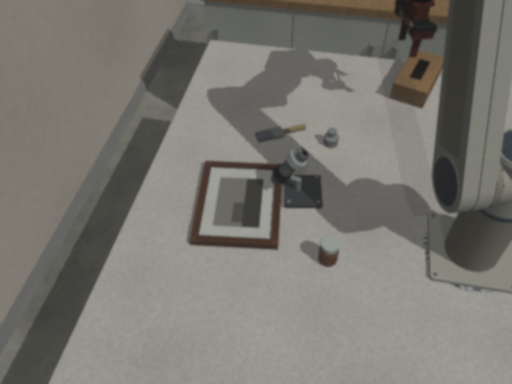

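View pics/top0.png

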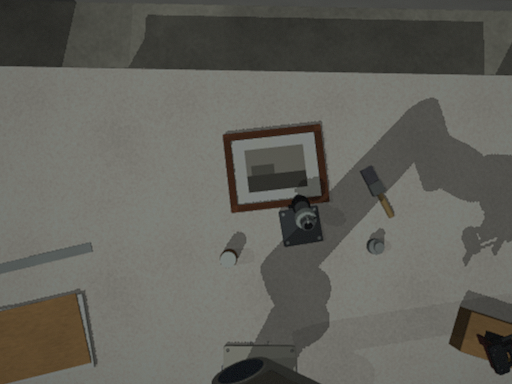

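The side view shows the frame around (240,205), the microscope around (295,165), the jar at (328,250), the weight at (331,138) and the brush at (280,131). In the top view the head is near (307,222). I'll enlarge both.

```bash
python3 - <<'E'
import cv2,numpy as np
a=cv2.imread("pics/side0.png")[140:215,255:335]; b=cv2.imread("pics/top0.png")[185:255,270:345]
a=cv2.resize(a,(560,525),interpolation=cv2.INTER_CUBIC);b=cv2.resize(b,(600,560),interpolation=cv2.INTER_CUBIC)
cv2.imwrite("pics/a0.png",cv2.convertScaleAbs(a,alpha=1.5));cv2.imwrite("pics/b0.png",cv2.convertScaleAbs(b,alpha=1.5))
E
```

```text
(no output)
```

View pics/a0.png

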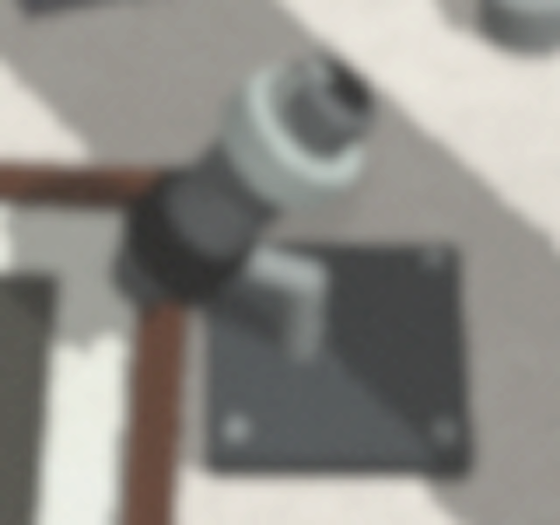

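View pics/b0.png

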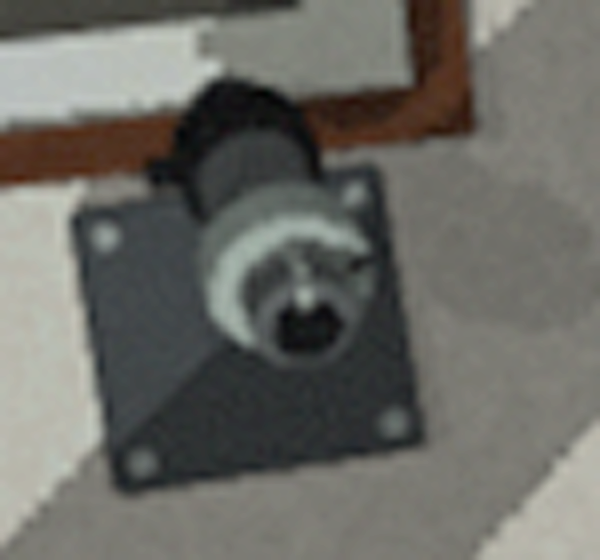

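```bash
cat > h.py <<'E'
import numpy as np,cv2
from workcell import readout, imaging
from scipy.spatial.transform import Rotation as R
def cam(n):
    p=imaging.camera_params(n); K=np.array([[p['fx'],0,p['cx']],[0,p['fy'],p['cy']],[0,0,1]])
    return K,R.from_rotvec(p['rvec']).as_matrix(),np.array(p['tvec'])
def ray(n,uv):
    K,r,t=cam(n); d=r.T@np.linalg.solve(K,[uv[0],uv[1],1]); return -r.T@t,d/np.linalg.norm(d)
def onz(n,uv,z):
    c,d=ray(n,uv); return c+d*(z-c[2])/d[2]
def tri(u1,u2):
    c1,d1=ray("side",u1);c2,d2=ray("top",u2)
    s=np.linalg.lstsq(np.c_[d1,-d2],c2-c1,rcond=None)[0]
    a=c1+d1*s[0];b=c2+d2*s[1]; return (a+b)/2,np.linalg.norm(a-b)
def proj(n,P):
    K,r,t=cam(n); q=K@(r@np.asarray(P,float)+t); return q[:2]/q[2]
E
python3 - <<'E'
from h import *
T=lambda x,y:(270+(x+.5)/8-.5,185+(y+.5)/8-.5)
S=lambda x,y:(255+(x+.5)/7-.5,140+(y+.5)/7-.5)
sc=[onz("top",T(*p),18) for p in [(105,236),(355,193),(393,422),(143,462)]]
for s in sc: print(s.round(1))
c=np.mean(sc,0);print("c",c)
for i in range(4):print(np.linalg.norm(sc[i]-sc[(i+1)%4]), np.degrees(np.arctan2(*(sc[i]-sc[(i+1)%4])[1::-1])))
# side view: screws
for p in [(432,257),(237,429),(445,431)]: print("side screw",onz("side",S(*p),18).round(1))
yaw=np.arctan2(*((sc[0]+sc[1]-sc[2]-sc[3])[1::-1]));print("yaw",np.degrees(yaw))
xs=np.array([np.cos(yaw),np.sin(yaw),0]);ys=np.array([-np.sin(yaw),np.cos(yaw),0]);zs=np.array([0,0,1.])
o=c*[1,1,0];cc=o+25*xs+141*zs
a=np.radians(35);z=np.cos(a)*zs-np.sin(a)*xs;x=np.cos(a)*xs+np.sin(a)*zs;y=np.cross(z,x)
print("cc",cc,"z",z,"x",x)
np.savez("pose.npz",cc=cc,x=x,y=y,z=z)
print("head end tri",tri(S(355,85),T(308,330)),"pred",cc+36*z)
def show(n,off,k,P):
    u=(proj(n,P)-off+.5)*k-.5; return u.round(0)
for nm,P in [("cc top",cc+11*z),("end",cc+36*z),("ribfoot",cc+11*z+18*x),("ribtop",cc+36*z+18*x)]:
    print(nm,show("top",np.array([270,185]),8,P),show("side",np.array([255,140]),7,P))
for off in (0,):
  u=T(365,262);cr,d=ray("top",u);pt=cc+13.5*z;t=np.dot(pt-cr,z)/np.dot(d,z);q=cr+d*t-cc
  print("pointer loc",q@x,q@y,q@z,np.degrees(np.arctan2(q@y,q@x)))
E
```

```text
[502.2 -64.1  18. ]
[ 519.6 -158.6   18. ]
[ 433.5 -173.5   18. ]
[417.4 -79.2  18. ]
c [ 468.15617224 -118.85714621   18.        ]
96.07369645954407 100.45029899700546
87.42690395199676 9.813024702258948
95.61795958219233 -80.2974163239179
86.17520856099463 -169.88779867671036
side screw [ 434.7 -176.4   18. ]
side screw [501.4 -66.8  18. ]
side screw [417.6 -82.   18. ]
yaw 9.961534457787183
cc [ 492.77927499 -114.53247152  141.        ] z [-0.56492926 -0.09922126  0.81915204] x [0.8068026  0.14170264 0.57357644]
head end tri (array([ 470.78260209, -118.41731635,  172.38202494]), np.float64(2.54134198286393)) pred [ 472.44182159 -118.10443687  170.48947359]
cc top [291. 285.] [307. 125.]
end [307. 329.] [347.  88.]
ribfoot [288. 241.] [270. 106.]
ribtop [304. 285.] [310.  69.]
pointer loc 6.251284916778677 -25.102604919172617 13.50000000000007 -76.01611221173461
```

Both views agree: the collar centre is near (492.5,-115.5,141) with yaw 10°, and the head end triangulates within 3 mm of where it should be. The pointer stands at about −75° from the rib, so 5 clicks. I'll move towards a standoff now.

Emit:
carry_out:
  rows:
    - [[0.018,-0.02,-0.003],[0,0,0],0]
    - [[0.018,-0.02,-0.003],[0,0,0],0]
    - [[0.018,-0.02,-0.003],[0,0,0],0]
    - [[0.018,-0.02,-0.003],[0,0,0],0]
    - [[0.018,-0.02,-0.003],[0,0,0],0]
    - [[0.018,-0.02,-0.003],[0,0,0],0]
    - [[0.018,-0.02,-0.003],[0,0,0],0]
    - [[0.018,-0.02,-0.003],[0,0,0],0]
    - [[0.018,-0.02,-0.003],[0,0,0],0]
    - [[0.018,-0.02,-0.003],[0,0,0],0]
    - [[0.018,-0.02,-0.003],[0,0,0],0]
    - [[0.018,-0.02,-0.003],[0,0,0],0]

```text
t: 1.1
ee_pos: [336.4, -284.5, 258.6]
orientation: [-3.092, -0.554, 0.0]
ft_force: [0.2, 0.6, -0.1]
width: 87.7
```

Emit:
carry_out:
  rows:
    - [[0.018,-0.02,0],[0,0,0],0]
    - [[0.018,-0.02,0],[0,0,0],0]
    - [[0.018,-0.02,0],[0,0,0],0]
    - [[0.018,-0.02,0],[0,0,0],0]
    - [[0.018,-0.02,0],[0,0,0],0]
    - [[0.018,-0.02,0],[0,0,0],0]
    - [[0,0,0],[0,0,0],0]

```text
t: 1.68
ee_pos: [396.6, -132.9, 258.6]
orientation: [-3.09, -0.559, -0.0]
ft_force: [-0.4, 1.1, 0.1]
width: 87.7
```

```bash
cat > plan.py <<'E'
import sys
from h import *
cc=np.array([492.6,-115.6,141.]);P=np.load("pose.npz");x,y,z=P['x'],P['y'],P['z']
def go(phi,h):
    o=readout.get_obs();p=np.radians(phi)
    yt=np.cos(p)*x+np.sin(p)*y;zt=-z;xt=np.cross(yt,zt)
    Rt=np.c_[xt,yt,zt];R0=R.from_rotvec(o['orientation']).as_matrix()
    w=R.from_matrix(R0.T@Rt).as_rotvec();tgt=cc+h*z
    cphi=np.degrees(np.arctan2(R0[:,1]@y,R0[:,1]@x));loc=o['ee_pos']-cc
    print("t",o['t'],"ee",o['ee_pos'].round(1),"q",o['qpos'].round(2),"F",o['ft_force'].round(1),"M",o['moment'].round(2),"w",round(o['width'],1))
    print("now phi",cphi.round(2),"in barrel frame",[round(loc@v,1) for v in(x,y,z)],"tilt err deg",np.degrees(np.arccos(-R0[:,2]@z)).round(2))
    print("turn (tool)",w.round(4),np.degrees(np.linalg.norm(w)).round(1),"shift old axes",(R0.T@(tgt-o['ee_pos'])).round(1),"new axes",(Rt.T@(tgt-o['ee_pos'])).round(1))
if __name__=="__main__": go(float(sys.argv[1]),float(sys.argv[2]))
E
for p in -20 -40 -60; do python3 plan.py $p 80; done
```

```text
t 1.6833 ee [ 396.6 -132.9  258.6] q [-0.35  0.06  2.02  0.    1.06  0.86] F [-0.4  1.1  0.1] M [0.01 0.01 0.01] w 87.7
now phi -81.37 in barrel frame [np.float64(-12.4), np.float64(-0.4), np.float64(152.2)] tilt err deg 34.99
turn (tool) [-0.4134  0.4863 -1.0046] 68.2 shift old axes [50.8  9.1 52. ] new axes [ 4.6 11.6 72.2]
t 1.6833 ee [ 396.6 -132.9  258.6] q [-0.35  0.06  2.02  0.    1.06  0.86] F [-0.4  1.1  0.1] M [0.01 0.01 0.01] w 87.7
now phi -81.37 in barrel frame [np.float64(-12.4), np.float64(-0.4), np.float64(152.2)] tilt err deg 34.99
turn (tool) [-0.3147  0.5372 -0.6673] 52.3 shift old axes [50.8  9.1 52. ] new axes [ 8.3  9.3 72.2]
t 1.6833 ee [ 396.6 -132.9  258.6] q [-0.35  0.06  2.02  0.    1.06  0.86] F [-0.4  1.1  0.1] M [0.01 0.01 0.01] w 87.7
now phi -81.37 in barrel frame [np.float64(-12.4), np.float64(-0.4), np.float64(152.2)] tilt err deg 34.99
turn (tool) [-0.2135  0.5752 -0.3294] 39.9 shift old axes [50.8  9.1 52. ] new axes [11.   5.9 72.2]
```

Emit:
carry_out:
  rows:
    - [[0.025,0.005,0],[0,0,0],0]
    - [[0.025,0.005,0],[0,0,0],0]
    - [[0,0,0],[-0.0267,0.0719,-0.0412],0]
    - [[0,0,0],[-0.0267,0.0719,-0.0412],0]
    - [[0,0,0],[-0.0267,0.0719,-0.0412],0]
    - [[0,0,0],[-0.0267,0.0719,-0.0412],0]
    - [[0,0,0],[-0.0267,0.0719,-0.0412],0]
    - [[0,0,0],[-0.0267,0.0719,-0.0412],0]
    - [[0,0,0],[-0.0267,0.0719,-0.0412],0]
    - [[0,0,0],[-0.0267,0.0719,-0.0412],0]
    - [[0,0,0],[0,0,0],0]

```text
t: 2.6
ee_pos: [444.2, -126.9, 257.0]
orientation: [2.76, 0.97, 0.851]
ft_force: [-0.8, -1.1, -0.4]
width: 87.8
```

```bash
python3 plan.py -60 80
```

```text
t 2.6 ee [ 444.2 -126.9  257. ] q [-0.55 -0.03  2.26  0.71  0.58 -0.19] F [-0.8 -1.1 -0.4] M [-0.1   0.18 -0.02] w 87.8
now phi -61.2 in barrel frame [np.float64(25.9), np.float64(-2.7), np.float64(123.5)] tilt err deg 2.1
turn (tool) [-0.0158  0.0332 -0.0207] 2.4 shift old axes [-19.9 -14.2  44.4] new axes [-21.  -15.3  43.5]
```

Emit:
carry_out:
  rows:
    - [[-0.01,-0.007,0.01],[-0.016,0.033,-0.021],0]
    - [[-0.011,-0.008,0.01],[0,0,0],0]
    - [[0,0,0.012],[0,0,0],0]
    - [[0,0,0.012],[0,0,0],0]
    - [[0,0,0],[0,0,0],0]
    - [[0,0,0],[0,0,0],0]

```text
t: 3.1
ee_pos: [449.9, -123.3, 208.4]
orientation: [2.73, 0.99, 0.896]
ft_force: [-0.7, 0.5, -0.3]
width: 87.6
```

```bash
python3 plan.py -60 80;python3 plan.py -60 -17; python3 - <<'E'
from h import *
import cv2
for n,(a,b,c,d) in {"side":(130,215,250,350),"top":(180,260,260,360)}.items():
    im=imaging.get_image(n)[a:b,c:d,::-1]; cv2.imwrite(f"pics/{n}1.png",cv2.resize(cv2.convertScaleAbs(im,alpha=1.5),None,fx=6,fy=6,interpolation=cv2.INTER_CUBIC))
E
```

```text
t 3.1 ee [ 449.9 -123.3  208.4] q [-0.55  0.08  2.32  1.01  0.46 -0.54] F [-0.7  0.5 -0.3] M [-0.07  0.26  0.01] w 87.6
now phi -60.14 in barrel frame [np.float64(3.1), np.float64(-0.1), np.float64(80.1)] tilt err deg 0.23
turn (tool) [-0.0028  0.003  -0.0024] 0.3 shift old axes [-2.6 -1.7  0.1] new axes [-2.6 -1.7  0.1]
t 3.1 ee [ 449.9 -123.3  208.4] q [-0.55  0.08  2.32  1.01  0.46 -0.54] F [-0.7  0.5 -0.3] M [-0.07  0.26  0.01] w 87.6
now phi -60.14 in barrel frame [np.float64(3.1), np.float64(-0.1), np.float64(80.1)] tilt err deg 0.23
turn (tool) [-0.0028  0.003  -0.0024] 0.3 shift old axes [-2.3 -1.4 97.1] new axes [-2.6 -1.7 97.1]
```

View pics/side1.png

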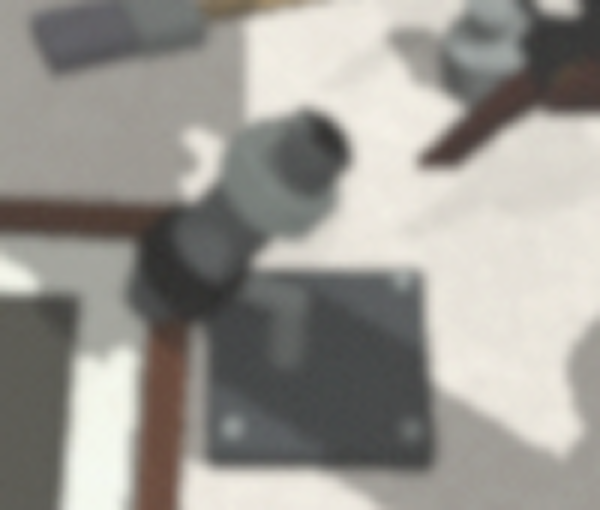

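View pics/top1.png

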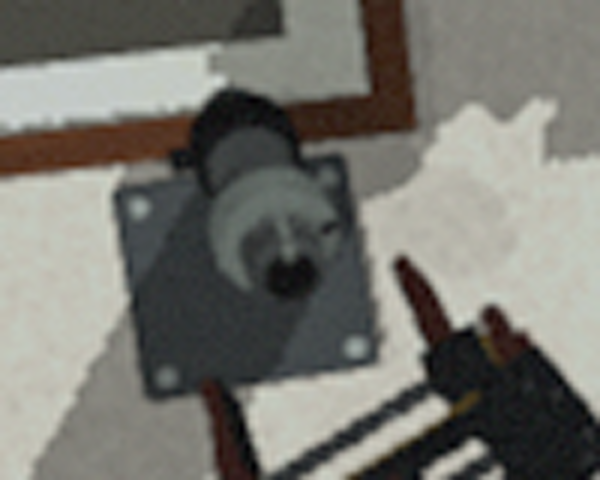

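```bash
python3 - <<'E'
from h import *
o=readout.get_obs();R0=R.from_rotvec(o['orientation']).as_matrix()
for s in(-50.7,-44,0,44,50.7):
    p=o['ee_pos']+s*R0[:,1]
    print(s,"top zoom",((proj("top",p)-[260,180]+.5)*6-.5).round(0),"side zoom",((proj("side",p)-[250,130]+.5)*6-.5).round(0))
cc=np.array([492.6,-115.6,141.]);P=np.load("pose.npz");z=P['z']
for h in(11,36): print(h,((proj("top",cc+h*z)-[260,180]+.5)*6-.5).round(0),((proj("side",cc+h*z)-[250,130]+.5)*6-.5).round(0))
E
```

```text
-50.7 top zoom [218. 395.] side zoom [435. 167.]
-44 top zoom [230. 387.] side zoom [429. 154.]
0 top zoom [316. 332.] side zoom [385.  72.]
44 top zoom [403. 277.] side zoom [343.  -9.]
50.7 top zoom [416. 268.] side zoom [336. -21.]
11 [280. 244.] [294. 166.]
36 [292. 277.] [328. 134.]
```

Emit:
carry_out:
  rows:
    - [[-0.0026,-0.0017,0.01],[-0.003,0.003,-0.002],0]
    - [[0,0,0.012],[0,0,0],0]
    - [[0,0,0.012],[0,0,0],0]
    - [[0,0,0.012],[0,0,0],0]
    - [[0,0,0],[0,0,0],0]

```text
t: 3.62
ee_pos: [473.8, -119.0, 168.9]
orientation: [2.724, 0.991, 0.902]
ft_force: [-0.5, -0.1, 0.3]
width: 87.7
```

```bash
python3 plan.py -60 -17
```

```text
t 3.6167 ee [ 473.8 -119.   168.9] q [-0.5   0.21  2.32  1.29  0.38 -0.8 ] F [-0.5 -0.1  0.3] M [-0.09  0.29 -0.03] w 87.7
now phi -59.98 in barrel frame [np.float64(0.3), np.float64(-0.1), np.float64(33.8)] tilt err deg 0.1
turn (tool) [ 0.0015 -0.0009  0.0004] 0.1 shift old axes [-0.3 -0.4 50.8] new axes [-0.2 -0.3 50.8]
```

Emit:
carry_out:
  rows:
    - [[0,0,0],[0,0,0.105],0]
    - [[0,0,0],[0,0,0.105],0]
    - [[0,0,0],[0,0,0.105],0]
    - [[0,0,0],[0,0,0.105],0]
    - [[0,0,0],[0,0,0.105],0]
    - [[0,0,0],[0,0,0.105],0]
    - [[0,0,0],[0,0,0.105],0]
    - [[0,0,0],[0,0,0.105],0]
    - [[0,0,0],[0,0,0.105],0]
    - [[0,0,0],[0,0,0.105],0]
    - [[0,0,0],[0,0,0.105],0]
    - [[0,0,0],[0,0,0],0]

```text
t: 4.62
ee_pos: [473.3, -119.3, 170.4]
orientation: [-2.715, 0.637, -0.814]
ft_force: [0.6, -0.7, 0.1]
width: 87.6
```

Emit:
carry_out:
  rows:
    - [[0,0,0.01],[0,0,0],0]
    - [[0,0,0.01],[0,0,0],0]
    - [[0,0,0.01],[0,0,0],0]
    - [[0,0,0],[0,0,0],0]

```text
t: 4.95
ee_pos: [490.7, -116.1, 144.6]
orientation: [-2.719, 0.628, -0.813]
ft_force: [0.8, -0.2, 0.7]
width: 87.7
```

```bash
python3 plan.py -126 -17
```

```text
t 4.95 ee [ 490.7 -116.1  144.6] q [-0.47  0.29  2.3   1.47  0.35  0.18] F [ 0.8 -0.2  0.7] M [0.01 0.21 0.01] w 87.7
now phi -125.97 in barrel frame [np.float64(0.4), np.float64(-0.2), np.float64(4.1)] tilt err deg 0.12
turn (tool) [-0.0003 -0.0021  0.0005] 0.1 shift old axes [-0.5  0.1 21.1] new axes [-0.4  0.1 21.1]
```

Emit:
carry_out:
  rows:
    - [[0,0,0.007],[0,0,0],0]
    - [[0,0,0.007],[0,0,0],0]
    - [[0,0,0.007],[0,0,0],0]
    - [[0,0,0],[0,0,0],0.15]
    - [[0,0,0],[0,0,0],0.25]

```text
t: 5.37
ee_pos: [502.0, -114.1, 128.0]
orientation: [-2.718, 0.63, -0.813]
ft_force: [0.2, -1.8, -0.5]
width: 77.7
```

```bash
python3 plan.py -126 -17; python3 - <<'E'
from h import *
for n,(a,b,c,d) in {"side":(130,215,250,350),"top":(180,260,260,360)}.items():
    im=imaging.get_image(n)[a:b,c:d,::-1]; cv2.imwrite(f"pics/{n}2.png",cv2.resize(cv2.convertScaleAbs(im,alpha=1.5),None,fx=6,fy=6,interpolation=cv2.INTER_CUBIC))
E
```

```text
t 5.3667 ee [ 502.  -114.1  128. ] q [-0.45  0.34  2.29  1.6   0.34  0.06] F [ 0.2 -1.8 -0.5] M [-0.02  0.22  0.03] w 77.7
now phi -126.05 in barrel frame [np.float64(0.4), np.float64(-0.1), np.float64(-16.1)] tilt err deg 0.14
turn (tool) [-0.0003 -0.0024 -0.0009] 0.1 shift old axes [-0.4  0.1  0.9] new axes [-0.4  0.1  0.9]
```

View pics/side2.png

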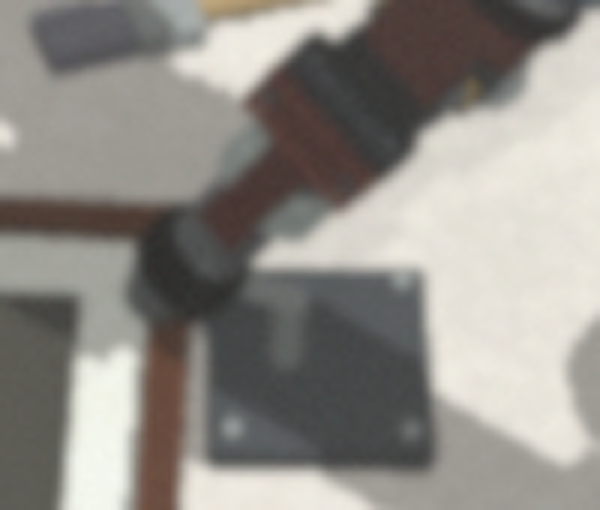

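View pics/top2.png

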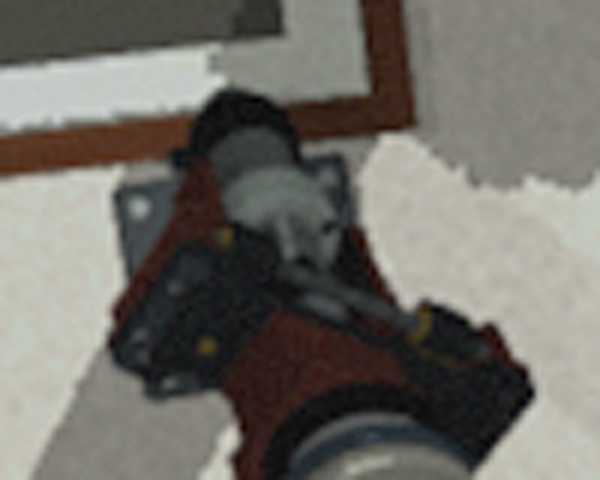

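The fingers straddle the collar on either side, and the pointer is still visible at about (328,228) in the enlarged top view. Closing now.

Emit:
carry_out:
  rows:
    - [[0,0,0],[0,0,0],0.32]
    - [[0,0,0],[0,0,0],0.36]
    - [[0,0,0],[0,0,0],0.4]
    - [[0,0,0],[0,0,0],0.5]
    - [[0,0,0],[0,0,0],0.6]
    - [[0,0,0],[0,0,0],0.8]
    - [[0,0,0],[0,0,0],1.0]
    - [[0,0,0],[0,0,0],1.0]

```text
t: 6.13
ee_pos: [502.3, -113.9, 128.1]
orientation: [-2.717, 0.631, -0.814]
ft_force: [-2.6, 1.7, 7.1]
width: 55.6
```

```bash
python3 plan.py -126 -17
```

```text
t 6.1333 ee [ 502.3 -113.9  128.1] q [-0.45  0.34  2.29  1.61  0.34  0.06] F [-2.6  1.7  7.1] M [ 0.34 -0.05  0.18] w 55.6
now phi -126.12 in barrel frame [np.float64(0.7), np.float64(0.0), np.float64(-16.2)] tilt err deg 0.18
turn (tool) [-0.001 -0.003 -0.002] 0.2 shift old axes [-0.5  0.4  0.8] new axes [-0.5  0.4  0.8]
```

Emit:
carry_out:
  rows:
    - [[0,0,0],[0,0,-0.06545],1]
    - [[0,0,0],[0,0,-0.06545],1]
    - [[0,0,0],[0,0,-0.06545],1]
    - [[0,0,0],[0,0,-0.06545],1]
    - [[0,0,0],[0,0,-0.06545],1]
    - [[0,0,0],[0,0,-0.06545],1]
    - [[0,0,0],[0,0,-0.06545],1]
    - [[0,0,0],[0,0,-0.06545],1]
    - [[0,0,0],[0,0,-0.06545],1]
    - [[0,0,0],[0,0,-0.06545],1]
    - [[0,0,0],[0,0,-0.06545],1]
    - [[0,0,0],[0,0,-0.06545],1]

```text
t: 7.13
ee_pos: [502.3, -113.7, 128.1]
orientation: [-2.95, -0.494, -0.948]
ft_force: [-2.2, 1.7, 7.2]
width: 55.4
```

Emit:
carry_out:
  rows:
    - [[0,0,0],[0,0,0],1]
    - [[0,0,0],[0,0,0],1]

```text
t: 7.3
ee_pos: [502.3, -113.7, 128.1]
orientation: [-2.95, -0.49, -0.948]
ft_force: [-2.2, 2.4, 8.0]
width: 55.4
```

```bash
python3 plan.py -81 -17; python3 - <<'E'
from h import *
for n,(a,b,c,d) in {"side":(130,215,250,350),"top":(180,260,260,360)}.items():
    im=imaging.get_image(n)[a:b,c:d,::-1]; cv2.imwrite(f"pics/{n}3.png",cv2.resize(cv2.convertScaleAbs(im,alpha=1.8),None,fx=6,fy=6,interpolation=cv2.INTER_CUBIC))
E
```

```text
t 7.3 ee [ 502.3 -113.7  128.1] q [-0.45  0.34  2.29  1.61  0.34 -0.73] F [-2.2  2.4  8. ] M [ 0.42 -0.04  0.29] w 55.4
now phi -81.09 in barrel frame [np.float64(0.7), np.float64(0.2), np.float64(-16.2)] tilt err deg 0.18
turn (tool) [ 0.0011 -0.003  -0.0016] 0.2 shift old axes [-0.7  0.1  0.8] new axes [-0.7  0.1  0.8]
```

View pics/side3.png

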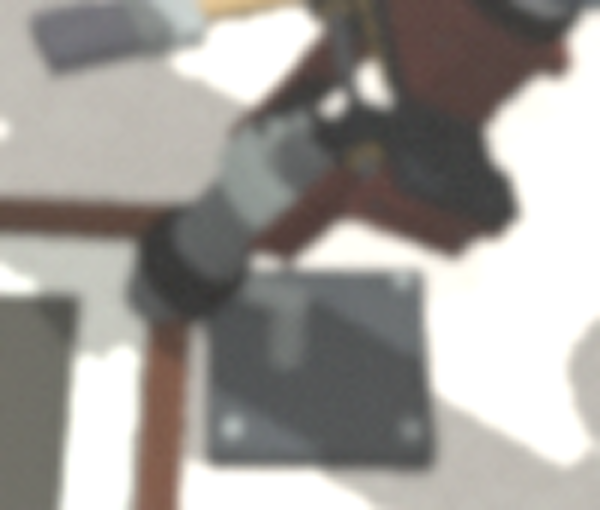

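View pics/top3.png

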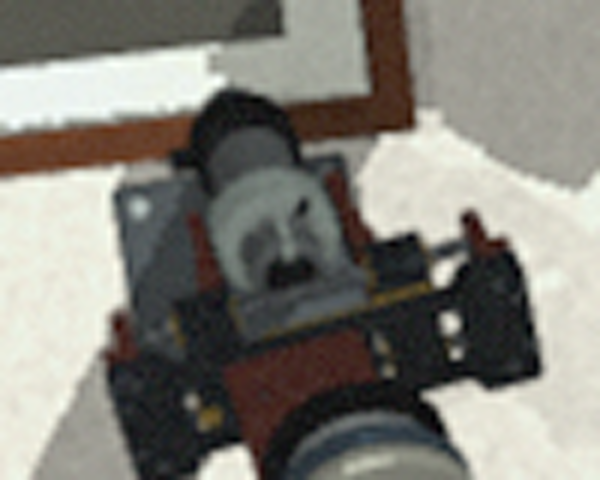

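The pointer has turned with the gripper and now sits at (301,207) in the enlarged top view, with the white rib at about (290,240). Measuring its angle.

```bash
cat > ang.py <<'E'
from h import *
P=np.load("pose.npz");x,y,z=P['x'],P['y'],P['z']
def ang(uz,cc,k=6,off=(260,180),h=13.5):
    u=(np.array(uz)+.5)/k-.5+off;c,d=ray("top",u);t=np.dot(cc+h*z-c,z)/np.dot(d,z);q=c+d*t-cc
    return round(q@x,1),round(q@y,1),round(np.degrees(np.arctan2(q@y,q@x)),1)
E
python3 - <<'E'
from ang import *
im=cv2.imread("pics/top3.png").sum(2); 
# dark blob centroid in the collar face window
s=im[190:228,275:325];m=(s<270).astype(np.uint8)
n,l,st,ce=cv2.connectedComponentsWithStats(m)
print([(st[i,4],(ce[i]+[275,190]).round(1)) for i in range(1,n)])
for cc in([492.6,-115.6,141.],[492.8,-114.5,141]):
    cc=np.array(cc)
    for uz in[(301,207),(302,209)]+[tuple(ce[i]+[275,190]) for i in range(1,n) if st[i,4]>40]: print(cc,uz,ang(uz,cc))
    print("start",ang((365,262),cc,8,(270,185)))
E
```

```text
[(np.int32(13), array([323. , 191.5])), (np.int32(453), array([300.1, 213.9])), (np.int32(1), array([275., 227.]))]
[ 492.6 -115.6  141. ] (301, 207) (np.float64(20.2), np.float64(-9.9), np.float64(-26.1))
[ 492.6 -115.6  141. ] (302, 209) (np.float64(19.0), np.float64(-10.3), np.float64(-28.4))
[ 492.6 -115.6  141. ] (np.float64(300.0507726269316), np.float64(213.9271523178808)) (np.float64(16.5), np.float64(-9.3), np.float64(-29.3))
start (np.float64(6.7), np.float64(-24.0), np.float64(-74.4))
[ 492.8 -114.5  141. ] (301, 207) (np.float64(19.7), np.float64(-11.0), np.float64(-29.1))
[ 492.8 -114.5  141. ] (302, 209) (np.float64(18.6), np.float64(-11.4), np.float64(-31.5))
[ 492.8 -114.5  141. ] (np.float64(300.0507726269316), np.float64(213.9271523178808)) (np.float64(16.0), np.float64(-10.4), np.float64(-32.9))
start (np.float64(6.2), np.float64(-25.1), np.float64(-76.1))
```

Emit:
carry_out:
  rows:
    - [[0,0,0],[0,0,-0.059],1]
    - [[0,0,0],[0,0,-0.059],1]
    - [[0,0,0],[0,0,-0.059],1]
    - [[0,0,0],[0,0,-0.059],1]
    - [[0,0,0],[0,0,-0.059],1]
    - [[0,0,0],[0,0,-0.059],1]
    - [[0,0,0],[0,0,-0.059],1]
    - [[0,0,0],[0,0,-0.059],1]
    - [[0,0,0],[0,0,0],1]
    - [[0,0,0],[0,0,0],1]

```text
t: 8.23
ee_pos: [502.3, -113.6, 128.1]
orientation: [2.644, 1.121, 0.887]
ft_force: [-2.0, 2.6, 6.4]
width: 54.9
```

```bash
python3 plan.py -51 -17; python3 - <<'E'
from h import *
for n,(a,b,c,d) in {"top":(190,240,280,330)}.items():
    im=imaging.get_image(n)[a:b,c:d,::-1]; cv2.imwrite(f"pics/{n}4.png",cv2.resize(cv2.convertScaleAbs(im,alpha=1.8),None,fx=12,fy=12,interpolation=cv2.INTER_CUBIC))
E
```

```text
t 8.2333 ee [ 502.3 -113.6  128.1] q [-0.45  0.34  2.29  1.61  0.34 -1.2 ] F [-2.   2.6  6.4] M [ 0.34 -0.04  0.52] w 54.9
now phi -54.01 in barrel frame [np.float64(0.7), np.float64(0.3), np.float64(-16.2)] tilt err deg 0.18
turn (tool) [ 0.0022 -0.0023 -0.0526] 3.0 shift old axes [-0.8 -0.2  0.8] new axes [-0.7 -0.2  0.8]
```

View pics/top4.png

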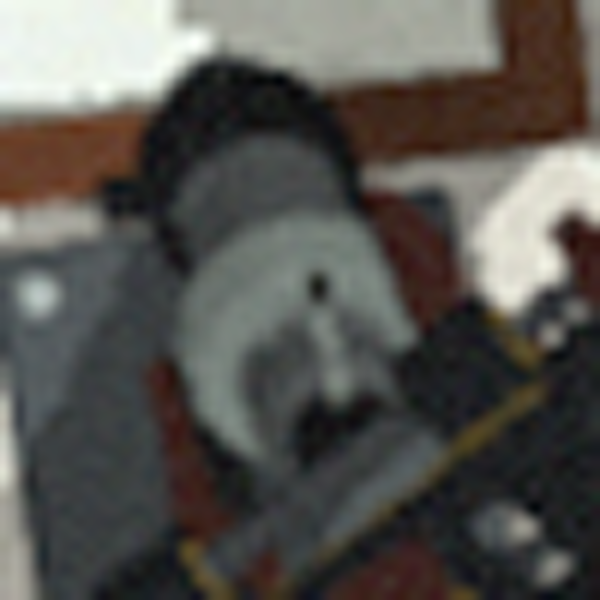

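```bash
python3 - <<'E'
from ang import *
for cc in([492.6,-115.6,141.],[492.8,-114.5,141]):
    cc=np.array(cc)
    print("ptr",ang((318,286),cc,12,(280,190)))
    print("rib foot/top",ang((320,312),cc,12,(280,190),14),ang((338,385),cc,12,(280,190),36))
E
```

```text
ptr (np.float64(24.5), np.float64(-0.1), np.float64(-0.3))
rib foot/top (np.float64(17.7), np.float64(-0.1), np.float64(-0.3)) (np.float64(13.7), np.float64(0.9), np.float64(3.7))
ptr (np.float64(24.0), np.float64(-1.2), np.float64(-2.9))
rib foot/top (np.float64(17.2), np.float64(-1.2), np.float64(-3.9)) (np.float64(13.2), np.float64(-0.2), np.float64(-0.9))
```

The pointer lines up with the rib's foot to within about 2–3°, well inside the click. Releasing, then withdrawing along the barrel axis.

Emit:
carry_out:
  rows:
    - [[0,0,0],[0,0,0],0.3]
    - [[0,0,0],[0,0,0],0.2]
    - [[0,0,0],[0,0,0],0.1]
    - [[0,0,0],[0,0,0],0]
    - [[0,0,0],[0,0,0],0]
    - [[0,0,0],[0,0,0],0]

```text
t: 8.78
ee_pos: [502.1, -114.2, 127.5]
orientation: [2.645, 1.118, 0.884]
ft_force: [0.4, -0.0, -0.5]
width: 87.2
```

Emit:
carry_out:
  rows:
    - [[0,0,-0.012],[0,0,0],0]
    - [[0,0,-0.012],[0,0,0],0]
    - [[0,0,-0.012],[0,0,0],0]
    - [[0,0,-0.012],[0,0,0],0]
    - [[0,0,-0.012],[0,0,0],0]
    - [[0,0,-0.012],[0,0,0],0]
    - [[0,0,-0.012],[0,0,0],0]
    - [[0,0,-0.012],[0,0,0],0]
    - [[0,0,0],[0,0,0],0]
    - [[0,0,0],[0,0,0],0]

```text
t: 9.62
ee_pos: [448.0, -123.9, 206.6]
orientation: [2.643, 1.117, 0.886]
ft_force: [-0.3, -0.1, 0.3]
width: 88.0
```

```bash
python3 plan.py -51 80; python3 - <<'E'
from h import *
for n,(a,b,c,d) in {"top":(190,240,280,330)}.items():
    f=imaging.get_image(n)[:,:,::-1];cv2.imwrite("pics/top5f.png",f);im=f[a:b,c:d]; cv2.imwrite(f"pics/{n}5.png",cv2.resize(cv2.convertScaleAbs(im,alpha=1.8),None,fx=12,fy=12,interpolation=cv2.INTER_CUBIC))
E
```

```text
t 9.6167 ee [ 448.  -123.9  206.6] q [-0.55  0.09  2.33  1.05  0.46 -0.68] F [-0.3 -0.1  0.3] M [-0.07  0.25 -0.01] w 88.0
now phi -54.08 in barrel frame [np.float64(0.4), np.float64(-0.4), np.float64(79.8)] tilt err deg 0.24
turn (tool) [ 0.0041 -0.0008 -0.0538] 3.1 shift old axes [-0.1 -0.6 -0.2] new axes [-0.1 -0.6 -0.2]
```

View pics/top5.png

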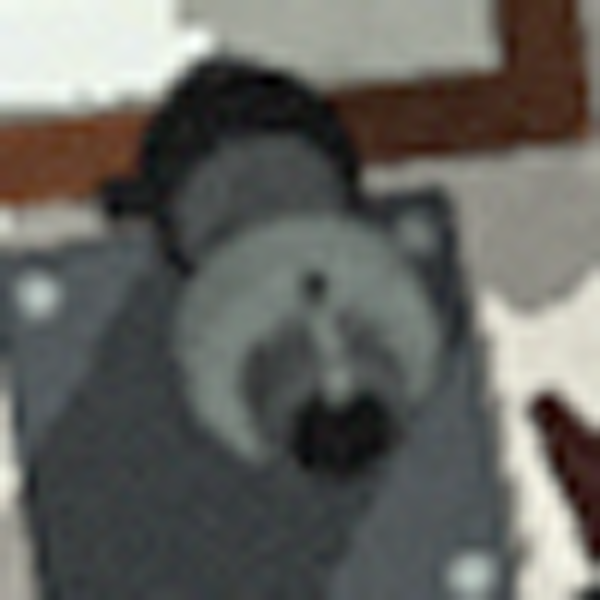

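View pics/top5f.png

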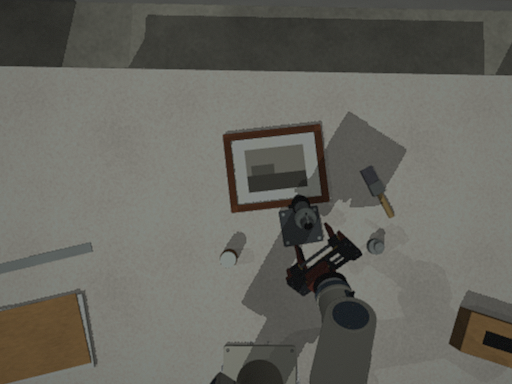

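The pointer settled at (315,286), and the rib's line extended to that row passes about (314,286), so it rests at the mark. The jar, weight and brush are at the same pixels as at the start, and the gripper is clear.

```bash
python3 - <<'E'
from workcell import close_job
print(close_job())
E
```

```text
the job is handed in; nothing more can be done
None
```

The collar is set: its pointer rests in the click at the long rib, and I have handed the job in. No verdict was reported.

- **What I did:** I straddled the collar along the barrel axis and gripped it once (55.6 mm opening). I turned it anticlockwise 45°, looked, then turned another 27° from its start about 75° short. On release it moved about 2° forward into the click. I opened the fingers fully and withdrew about 96 mm. The clock read 9.6 s.
- **Pointer:** the last top picture puts it within about 1 enlarged pixel (roughly 0.2 mm) of the rib's line. Before release it measured between −0.3° and −2.9°, depending on which estimate of the collar's centre I used. The pointer never went past the mark.
- **Disturbance:** the jar, weight and brush look unmoved by eye in the top view. The arm stayed away from the frame, and the wrist force after withdrawing was below 0.5 N.
- **Disagreement:** the top and side cameras differed by about 2.5 mm in y on the stand's position, close to the stated calibration error. I used a value between the two.

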